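# Lock the tape roll on the reel stand with its hair pin

## Robot

A 6-joint arm with a two-finger parallel gripper is mounted at the origin on the work surface. World frame = base frame: x ahead of the robot, y to its left, z up, the work surface at z = 0. Lengths are in m, angles in rad, forces in N, time in s.
With the tool pointing down it reaches from about 0.425 to 0.95 m from the base axis. Payload 3.5 kg.
Tool frame: the origin (TCP) lies midway between the tips of the shut fingers; the grasp point (between the pads) lies ctrl.hold_point_z behind it (ctrl.hold_point_z is the distance from the TCP to the grasp point, in m); z points along the fingers, x is the direction in which the jaws open and shut, and the axes are right-handed (so a half turn about z gives the same grasp; the last joint's range is limited). The gripper opens to 85 mm and grips with 20 to 120 N. Pads are 22 mm wide; open, the fingers measure 114 mm over their backs; the gripper's body (76 mm by 85 mm) begins 54 mm behind the grasp point. The pads swing forward as they close: fully open they stand 13 mm farther back than shut.
Start: joints at [-1.39, 0.286, 1.577, -0, 1.279, -0.15], TCP at [0.219, -0.638, 0.231] pointing down, gripper open.
Joint ranges: [-2.77, 2.77], [-0.9, 2.22], [0.21, 2.48], [-1.53, 4.67], [0.24, 2.81], [-2.84, 2.84]. Speed limits (rad/s): [2.79, 2.79, 3.14, 3.14, 3.14, 3.14].

## Interface

Orientations are given as a unit quaternion [x, y, z, w].
In Python, from plant import ctrl gives the robot as it stands.
- The arm moves only by the tool step_arm, never from a script. Its arguments are lists of equal length, an entry for each row: "gripper": the gripper's target within -1 to 1 (shut at 1, half-way at 0, fully open at -1); "linear": the shift along the tool's x, y, z in m, a list of three; "delta_rot": the turn, a rotation vector about the tool's x, y, z in degrees, a list of three. A call has 1 to 20 rows; each row is the pose to reach, as a shift and turn from the pose commanded when the call began, along the tool's axes at that moment; what a row does not reach only later rows make up. A row lasts 1/8 s, in which the tool goes at most 62.5 mm and 10.7 degrees, less where a joint would pass 70% of its speed; a pose out of reach is approached as far as the arm can. A call with a gripper value outside its range is refused whole. The fingers move at their own pace and stop on an object; "grip_force" is the grip in N (left out, the last holds). Time passes only in rows, so rows that repeat a pose let the fingers close. It gives the time, the measured TCP pose, the force and the opening at its end, in the units of the state.
- ctrl.get_state(): the state, without advancing time (a new reading comes with each control period).
- ctrl.read_camera(name): name is "scene" or "top"; returns a dict with "frame" (480x640x3 uint8, red, green, blue), "fx", "fy", "cx", "cy" (pixels), "k1" (the pictures are not rectified: a ray, as slopes to the right and down, at radius r is drawn at 1 + k1 r^2 times it, then the intrinsics apply), "view" (4x4, takes a point from world to camera coordinates). Camera axes: x right, y down, z forward; pixel columns grow to the right and rows downward; lengths in m; the calibration is good to about 2 mm. A picture is of the moment at which its call begins. There is no depth.
- ctrl.sign_off(): hands the job in, once; it reports no verdict.
The state is a dict: "time": time; "qpos": joint angles; "dq": joint speeds; "joint_efforts": joint torques, N m; "eef_pos": TCP position; "tcp_rot": TCP orientation; "contact_force": force on the tool from outside, world axes, zero at the start; "wrist_torque": the same for the moment, N m; "opening": opening from 0.0 (shut) to 1.0 (fully open).
Only numpy, scipy, OpenCV 4.12 (cv2) and the standard library are available. Lean on these libraries where they do the work, as an engineer would, in place of code of your own. Each camera call takes 0.05 s, during which the arm holds its last target. There are 200 camera calls.

## Task

The tape roll on the packing table's reel stand is not secured. Slip the blue keeper collar over the steel post so that its flange lies flat on the roll, then push the red-gripped hair pin's straight leg through the cross hole in the post until its sprung bow snaps over the post, and let go of it. The post's height varies, so feel for the hole, push gently on the stand with both parts (under 20 N), and leave the other things on the table where they are.

Things in the scene. Friction and masses are not known exactly. Their poses are not given: they have to be found in the camera images.
- stand: Reel stand, fixed: grey round base (150 mm diameter, 12 mm thick), turning roll of tan tape (110 mm diameter, top face 62 mm above the table) and on the axis an upright steel post, 24 mm diameter. Origin: centre of the base's underside, z up. The post's cross hole runs along this frame's x axis right through the post; the pin may enter from either end.
- stand_hole (a point): Point on the post's axis 98 mm above the table, x along the cross hole: the hole's lowest setting. The post is clamped 4 to 32 mm above that (slips only over 40 N, does not turn), so the hole's centre is 4 to 32 mm above this point, which does NOT follow it: feel or look for it. Hole 8 mm wide and high, mouths flared 2 mm sideways, sharp above and below; post's top 14.5 mm above hole centre.
- keeper: Blue plastic keeper collar lying flange down: flange 92 mm diameter, 6 mm thick; above it a round hub of 46 mm diameter up to 34 mm height (grip the hub, above the flange); bore 30 mm right through. About 90 g. Origin: centre of the underside, z up along the bore. On the roll its underside is 62 mm above the table, the hub's top 96 mm.
- clip: Steel hair pin of 5 mm wire lying flat, red thumb grip, 70 g. Origin: centre of the grip's underside; x along the straight leg to its tip, y to the bow, z up. Grip 26 mm long (x), 14 thick (y), 30 high (z, from the underside up). Leg on the x axis at height 2.5 mm, round tip at x = 95 mm. Bow beside it at +y, up to 20 mm off, x = 14 to 85 mm (flared end); throat at x = 63 mm, seat at 48 mm.
- clip_grip (a point): The middle of the red grip, 18 mm above the clip's underside (15.5 mm above the leg's axis); axes as the clip's.
- clip_seat (a point): Point on the leg's axis, 48 mm from the grip's centre, that lies on the post's axis when the pin is home; axes as the clip's. The bow meets the post with this point about 30 mm short and snaps over in the last 10 mm; the push, about 4 to 12 N, falls off at the snap. Pushed past home the bow is prised open again.
- clip_tip (a point): The end of the straight leg, 95 mm from the grip's centre, 47 mm beyond the seat.
- clip_bow (a joint): How far the sprung bow is prised open from the leg, rad: 0 relaxed, about 0.17 at the most while it rides over the post, near 0 again once it has snapped over.
- spare_roll: Spare roll of tan tape lying flat, 110 mm diameter, 48 mm high; leave alone. Origin: centre of its underside.
- marker: Silver and blue marker pen, 140 mm long, lying; leave alone. Origin: under its middle.
- stapler: Black stapler, 130 mm long; leave alone. Origin: centre of its underside.
- washer: Loose steel washer, 36 mm, in the grey parts tray with a small hair pin; leave alone. Origin: centre of its underside.
- small_clip: Small bare steel hair pin, about 60 mm long, in the grey parts tray: not the one to use; leave alone. Origin: underside of its leg.

How it is judged:
On the way:
1. the keeper collar lies on the roll, over the post, let go (horizontal distance between keeper and stand below 0.006 m and z of keeper in the frame of stand between 0.058 and 0.066 m and angle between keeper's own z axis and vertical below 0.08 rad and contact force between keeper and the fingers below 0.1 N), for 0.2 s.
At the end, for the whole second after the job is handed in: Keeper flat on the roll (within 6 mm of the post's axis, 4 mm in height); hair pin's leg through the cross hole, seat point within 6 mm of the post's axis along the leg and 4 mm sideways, leg within 0.3 rad of the hole's direction, bow snapped back below 0.085 rad; both let go and at rest (horizontal distance between keeper and stand below 0.006 m and z of keeper in the frame of stand between 0.058 and 0.066 m and x of clip_seat in the frame of stand_hole between -0.006 and 0.006 m and y of clip_seat in the frame of stand_hole between -0.004 and 0.004 m and z of clip_seat in the frame of stand_hole between -0.001 and 0.037 m and angle between the x axis of clip and the x axis of stand, either way round below 0.3 rad and value of joint clip_bow below 0.085 rad and linear speed of each of clip, keeper below 0.02 m/s); the robot touches nothing.
It fails at once if the hair pin's contact forces on the stand and its post (the spring's squeeze, up to about 15 N, included) add up to more than 28 N (contact force between clip and stand above 28 N).
It fails at once if the keeper is pressed on the stand, roll or post with more than 28 N (contact force between keeper and stand above 28 N).
It fails at once if a bystander is moved more than 30 mm (distance of any of spare_roll, marker, stapler, washer, small_clip from where it was at the start of the episode above 0.03 m).
It also fails if it takes over 72 s, if anything falls off the work surface, if the arm or the gripper's body presses on something with over 40 N, if the wrist force passes 120 N, or if a joint passes its speed limit or range.

## Working session

There is one attempt and no reset: what is moved stays moved. The work goes in short steps, Python scripts to look and compute and a tool call to move; the robot and the scene stay as the last step left them, time stands still between calls to the robot, and variables do not carry over. Pictures are saved under pics/ and viewed, on a budget of 10 in all, crops included, one or two more only if the job needs it, and the job is handed in when it is done.

Besides the shell and the picture viewer there is one more tool, called by a JSON object that holds its "method" and its "body", one argument or row to a line. step_arm: Moves the arm, as the interface text tells. Its arguments: {"type":"object","properties":{"gripper":{"type":"array"},"linear":{"type":"array"},"delta_rot":{"type":"array"},"grip_force":{"type":"number"}},"required":["gripper","linear","delta_rot"]}

```bash
mkdir -p pics; ls; cat > h.py <<'E'
import numpy as np, cv2
from plant import ctrl
def grab(n):
    c=ctrl.read_camera(n); return c
def proj(c,P):
    P=np.atleast_2d(P); p=(c['view'][:3,:3]@P.T).T+c['view'][:3,3]
    s=p[:,:2]/p[:,2:]; r2=(s**2).sum(1,keepdims=True); s=s*(1+c['k1']*r2)
    return s*[c['fx'],c['fy']]+[c['cx'],c['cy']]
def ray(c,uv):
    d=(np.atleast_2d(uv)-[c['cx'],c['cy']])/[c['fx'],c['fy']]; s=d.copy()
    for _ in range(20): s=d/(1+c['k1']*(s**2).sum(1,keepdims=True))
    V=np.array(c['view']); R=V[:3,:3]; o=-R.T@V[:3,3]
    return o,(R.T@np.c_[s,np.ones(len(s))].T).T
def onz(c,uv,z):
    o,d=ray(c,uv); return o+d*((z-o[2])/d[:,2:])
def tri(c1,u1,c2,u2):
    o1,d1=ray(c1,u1);o2,d2=ray(c2,u2)
    A=np.c_[d1[0],-d2[0]]; t=np.linalg.lstsq(A,o2-o1,rcond=None)[0]
    p=o1+t[0]*d1[0];q=o2+t[1]*d2[0]; return (p+q)/2,np.linalg.norm(p-q)
E
python3 - <<'E'
from h import *
for n in('scene','top'):
    c=grab(n); c['view']=np.array(c['view']); cv2.imwrite(f'pics/{n}0.png',c['frame'][:,:,::-1])
    np.save(f'{n}0.npy',c,allow_pickle=True); V=c['view']
    print(n,c['fx'],c['fy'],c['cx'],c['cy'],c['k1'],-V[:3,:3].T@V[:3,3],V[2,:3])
print(ctrl.get_state(),ctrl.hold_point_z)
E
```

```text
pics
scene 471.5892214794844 471.5892214794844 325.29839039839004 234.95840177046247 -0.008214784367614747 [ 1.11990152 -0.74672974  0.7998379 ] [-0.44087376  0.63450741 -0.63484697]
top 477.5231956773155 477.5231956773155 324.463005972231 240.85836603111682 -0.06624095647043171 [ 0.52937797 -0.07990944  1.01837496] [ 0.10276341  0.00836216 -0.99467068]
{'time': 0.1, 'qpos': array([-1.39000026e+00,  2.87072302e-01,  1.57803516e+00, -2.34747189e-05,
        1.27859799e+00, -1.50019194e-01]), 'dq': array([ 0.00134028, -0.00143844, -0.00342389,  0.00121059, -0.00016725,
       -0.00094602]), 'joint_efforts': array([ 4.48134579e-04, -4.07297158e+01, -2.93700153e+01, -1.70681565e-04,
        3.42354579e-03,  4.31200249e-06]), 'eef_pos': array([ 0.2191517 , -0.63780425,  0.23008621]), 'tcp_rot': array([ 8.13885474e-01, -5.81024370e-01, -7.66217022e-04, -7.27339345e-04]), 'contact_force': array([ 0.00528038, -0.65380036,  0.02413088]), 'wrist_torque': array([-0.01378544, -0.00280787, -0.00873549]), 'opening': 0.9967390600575385} 0.0187
```

View pics/scene0.png

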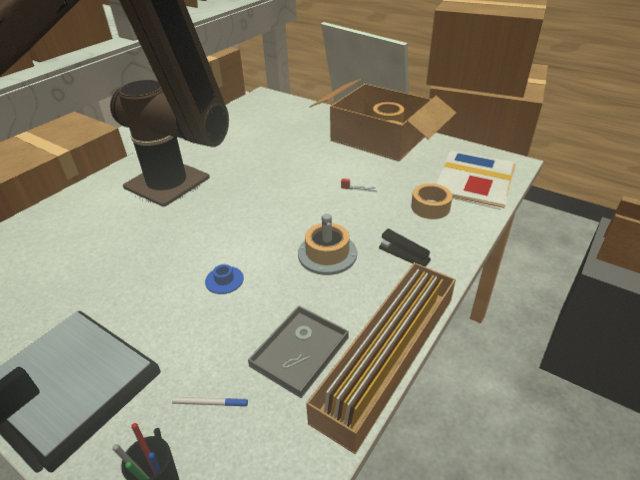

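View pics/top0.png

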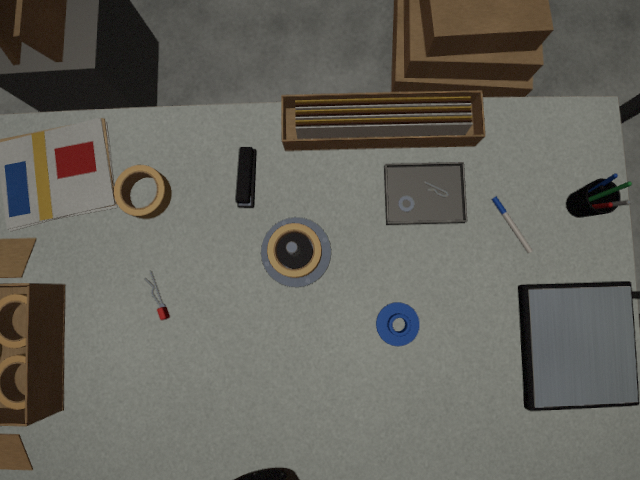

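The scene view shows the keeper at about (224,278), the post at (326,225) and the red-gripped pin at (346,184). In the top view the keeper is at (398,324), the post at (292,247) and the pin at (163,313)–(152,272). Next I'll measure these and zoom in.

```bash
cat >> h.py <<'E'
def masks(f):
    h=cv2.cvtColor(f,cv2.COLOR_RGB2HSV); 
    blue=cv2.inRange(h,(105,120,60),(130,255,255)); red=cv2.inRange(h,(0,150,70),(6,255,255))|cv2.inRange(h,(174,150,70),(180,255,255))
    return blue,red
def crop(f,x,y,w,h,W,H): return cv2.resize(f[y:y+h,x:x+w],(W,H),interpolation=cv2.INTER_CUBIC)
E
python3 - <<'E'
from h import *
S,T=[np.load(f'{n}0.npy',allow_pickle=True).item() for n in('scene','top')]
for n,c in(('S',S),('T',T)):
    for k,m in zip('br',masks(c['frame'])):
        N,l,st,ce=cv2.connectedComponentsWithStats(m)
        for i in range(1,N):
            if st[i,4]>25: print(n,k,st[i],ce[i].round(1))
a=crop(S['frame'],306,205,40,60,400,600)
b=crop(S['frame'],336,172,45,26,400,231); d=crop(T['frame'],140,262,40,64,230,369); e=crop(T['frame'],270,225,50,50,170,170)
o=np.zeros((600,800,3),np.uint8); o[:,:400]=a; o[:231,400:]=b; o[231:,400:630]=d; o[231:401,630:]=e
cv2.imwrite('pics/z1.png',o[:,:,::-1])
E
```

```text
S b [455 154  39  13 231] [474.4 160. ]
S b [206 265  37  28 536] [223.8 280.4]
S b [225 399  22   6  92] [235.1 401.4]
S r [464 176  28  19 353] [477.9 185.1]
T b [   5  162   25   55 1057] [ 16.9 188.8]
T b [492 197  14  17  90] [498.6 204.8]
T b [ 376  303   43   43 1285] [397.1 323.8]
T r [  55  142   41   36 1119] [ 74.9 159.5]
T r [157 308   9  12  68] [161.3 313.3]
```

View pics/z1.png

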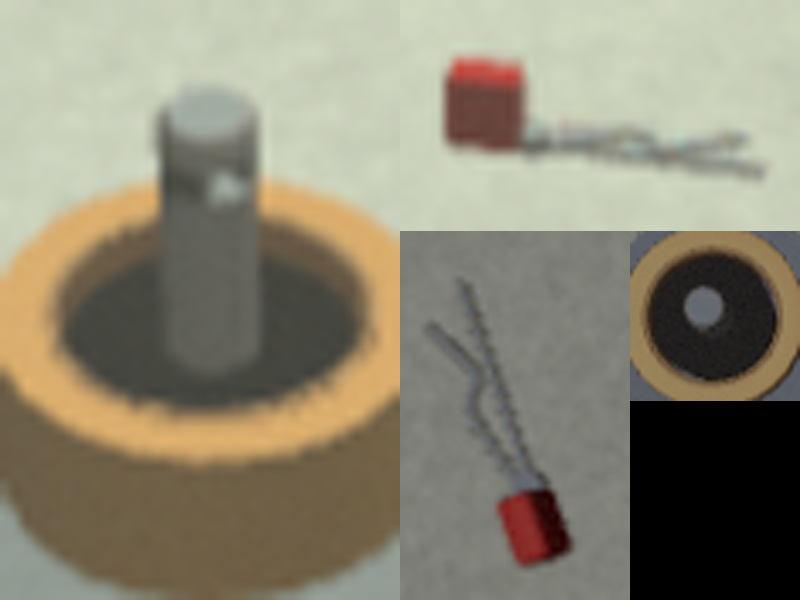

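Zoomed in, the cross hole shows at about (329,224) in the scene view, with a bright patch right of the post axis. The pin's straight leg ends near (151,271) in the top view, with the bow on its left.

```bash
python3 - <<'E'
from h import *
np.set_printoptions(precision=4,suppress=True)
S,T=[np.load(f'{n}0.npy',allow_pickle=True).item() for n in('scene','top')]
s=5.75
tip=[140+(463-400)/s-.5,262+(282-231)/s-.5]; gf=[140+(524-400)/s-.5,262+(488-231)/s-.5]; bow=[140+(432-400)/s-.5,262+(325-231)/s-.5]
tw,gw,bw=[onz(T,p,.0025)[0] for p in(tip,gf,bow)]
print('tip',tw,'gripfront',gw,'bow',bw,'len',np.linalg.norm(tw-gw)); 
f=tw-gw; print('yaw',np.degrees(np.arctan2(f[1],f[0])))
tipS=[336+762/8.89-.5,172+172/8.89-.5]; print('tri tip',tri(S,tipS,T,tip),'S onz',onz(S,tipS,.0025))
# grip: loose red mask
for n,c,roi in(('S',S,(336,172,20,20)),('T',T,(150,300,25,25))):
    f=c['frame'];x,y,w,h=roi; g=f[y:y+h,x:x+w].astype(int); m=(g[...,0]>1.6*g[...,1]).astype(np.uint8)
    yy,xx=np.nonzero(m); print(n,'red c',xx.mean()+x,yy.mean()+y,len(xx),xx.min()+x,xx.max()+x,yy.min()+y,yy.max()+y)
    if n=='T': ut=[xx.mean()+x,yy.mean()+y]
    else: us=[xx.mean()+x,yy.mean()+y]
print('grip tri',tri(S,us,T,ut))
# keeper
b,_=masks(T['frame']); b[:, :300]=0;b[:,450:]=0; cs=max(cv2.findContours(b,0,1)[0],key=cv2.contourArea); e=cv2.fitEllipse(cs); print('keeper top ell',e, onz(T,e[0],.006), onz(T,e[0],.003))
b,_=masks(S['frame']); b[:, :190]=0;b[:,260:]=0;b[350:]=0; cs=max(cv2.findContours(b,0,1)[0],key=cv2.contourArea)
cs=cs[cs[:,0,1]>278]; print('S lowest',cs[:,0].max(0),cs[:,0].min(0))
# stand: roll outer, base
hsv=cv2.cvtColor(T['frame'],cv2.COLOR_RGB2HSV); m=cv2.inRange(hsv,(8,70,60),(25,255,255)); m[:,:240]=0;m[:,350:]=0;m[:200]=0;m[310:]=0
cs=max(cv2.findContours(m,0,1)[0],key=cv2.contourArea); e=cv2.fitEllipse(cs); print('roll ell',e,onz(T,e[0],.062))
# post top
pt=[270+(703-630)/3.4-.5,225+(307-231)/3.4-.5]; ps=[306+21.1-.5,205+11.3-.5]
print('posttop',tri(S,ps,T,pt))
# enlarged
o=np.zeros((600,800,3),np.uint8)
a=S['frame'][208:248,314:340].astype(float)
o[:,:390]=cv2.resize(np.clip((a-30)*1.3,0,255).astype(np.uint8),(390,600),interpolation=cv2.INTER_NEAREST)
cv2.imwrite('pics/z2.png',o[:,:390,::-1])
print(S['frame'][220:230,320:335].mean(2).astype(int))
E
```

```text
tip [0.5805 0.3049 0.0025] gripfront [0.5034 0.2812 0.0025] bow [0.5647 0.3166 0.0025] len 0.08065406760788663
yaw 17.092355873152464
tri tip (array([ 0.6367,  0.3479, -0.0143]), np.float64(0.12912888647607929)) S onz [[0.6926 0.3759 0.0025]]
S red c 345.0952380952381 180.1904761904762 21 342 349 179 182
T red c 162.7079646017699 312.7699115044248 113 157 168 307 319
grip tri (array([0.491 , 0.2685, 0.0297]), np.float64(0.001429735280702223))
keeper top ell ((397.2257080078125, 323.8558349609375), (41.63276672363281, 42.47136306762695), 151.5560302734375) [[ 0.4549 -0.2195  0.006 ]] [[ 0.4547 -0.2199  0.003 ]]
S lowest [242 292] [206 279]
roll ell ((293.9250793457031, 249.96466064453125), (53.357322692871094, 53.84027862548828), 142.5887451171875) [[ 0.6114 -0.01    0.062 ]]
posttop (array([ 0.6123, -0.0089,  0.1228]), np.float64(0.00024063035503547143))
[[198 172  93  96  98  98 101 102 104 104 100 123 200 201 202]
 [203 188  92  88  93  97 100  99  98  94  91 119 199 200 202]
 [201 179  84  76  81  86  98 119 134 109  91 120 191 194 198]
 [184 164  79  74  73  76  95 136 161 146 123 126 175 179 180]
 [168 155  85  80  81  76  97 134 146 143 123 123 167 167 167]
 [167 154  90  89  89  89  95 114 110 108  98 116 164 165 166]
 [157 133  91  92  93  93  95  94  95  93  98 107 135 144 148]
 [121 100  90  91  93  94  96  95  95  95  98  97  96 106 112]
 [ 88  89  90  92  92  94  95  95  94  94  97  97  88  87  88]
 [ 89  87  89  93  93  94  94  94  95  94  98  97  87  87  87]]
```

View pics/z2.png

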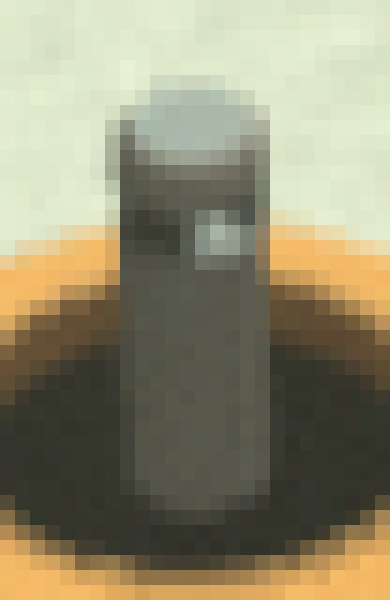

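Both views put the post's top at z≈0.123 at (0.612,-0.0095), so the hole is near z=0.108. The bright mouth floor sits about 28° right of the line to the camera, which gives the hole an azimuth of about -27°. I'll cross-check the keeper and pin in the scene view, then move.

```bash
cat >> h.py <<'E'
from scipy.spatial.transform import Rotation as R
def go(p,yaw,pos=None,rot=None):
    "tool-frame shift and rotvec(deg) from present pose to tcp p, tool down, tool x at yaw deg (mod 180)"
    s=ctrl.get_state(); R0=R.from_quat(s['tcp_rot'] if rot is None else rot); p0=s['eef_pos'] if pos is None else np.array(pos)
    best=None
    for k in(0,180):
        a=np.radians(yaw+k); x=np.array([np.cos(a),np.sin(a),0]); z=np.array([0,0,-1.]); 
        rv=(R0.inv()*R.from_matrix(np.c_[x,np.cross(z,x),z])).as_rotvec(degrees=True)
        if best is None or np.linalg.norm(rv)<np.linalg.norm(best): best=rv
    return R0.inv().apply(np.array(p)-p0).round(4),best.round(2)
E
python3 - <<'E'
from h import *
np.set_printoptions(precision=4,suppress=True)
S,T=[np.load(f'{n}0.npy',allow_pickle=True).item() for n in('scene','top')]
t=np.linspace(0,6.28,90); C=lambda x,y,z,r:np.c_[x+r*np.cos(t),y+r*np.sin(t),0*t+z]
for n,c in(('S',S),('T',T)):
    k=np.r_[proj(c,C(.4548,-.2197,0,.046)),proj(c,C(.4548,-.2197,.006,.046))]; print(n,'keeper pred',k.min(0),k.max(0))
    a=np.radians(17.1);ex=np.array([np.cos(a),np.sin(a),0]);ey=np.array([-ex[1],ex[0],0]);g=np.array([.490,.277,0])
    b=np.array([g+sx*.013*ex+sy*.007*ey+[0,0,z] for sx in(-1,1) for sy in(-1,1) for z in(0,.03)]); q=proj(c,b); print(n,'grip pred',q.min(0),q.max(0),'tip',proj(c,g+.095*ex+[0,0,.0025]))
g=S['frame'][172:200,336:382].astype(int); m=(g[...,0]>1.25*g[...,1]+5); m[:,16:]=0;y,x=np.nonzero(m);print('S grip blob',x.min()+336,x.max()+336,y.min()+172,y.max()+172,'S tip seen',376.2,190.8)
print('tri tip',tri(S,[376.2,190.8],T,[150.46,270.4]))
print(go([.455,-.22,.1],-71.1)); print(go([.455,-.22,.005],-71.1))
E
```

```text
S keeper pred [204.7199 265.2158] [243.757 294.084]
S grip pred [341.2783 176.9273] [350.8576 188.9649] tip [[376.7316 190.9712]]
T keeper pred [375.1387 301.8015] [419.192  346.0854]
T grip pred [153.4756 305.5838] [168.2003 320.1286] tip [[150.444 270.225]]
S grip blob 341 349 179 188 S tip seen 376.2 190.8
tri tip (array([0.58  , 0.3042, 0.0034]), np.float64(0.0010788808781521683))
(array([-0.3183, -0.3587,  0.1309]), array([-0.02,  0.12,  0.05]))
(array([-0.3181, -0.3587,  0.2259]), array([-0.02,  0.12,  0.05]))
```

{"method": "step_arm", "body": {
  "gripper": [-1, -1, -1, -1, -1, -1, -1, -1, -1, -1, -1, -1, -1, -1, -1, -1],
  "linear": [
    [-0.318, -0.359, 0.131],
    [-0.318, -0.359, 0.131],
    [-0.318, -0.359, 0.131],
    [-0.318, -0.359, 0.131],
    [-0.318, -0.359, 0.131],
    [-0.318, -0.359, 0.131],
    [-0.318, -0.359, 0.131],
    [-0.318, -0.359, 0.131],
    [-0.318, -0.359, 0.131],
    [-0.318, -0.359, 0.131],
    [-0.318, -0.359, 0.131],
    [-0.318, -0.359, 0.131],
    [-0.318, -0.359, 0.18],
    [-0.318, -0.359, 0.21],
    [-0.318, -0.359, 0.226],
    [-0.318, -0.359, 0.226]
  ],
  "delta_rot": [
    [0, 0, 0],
    [0, 0, 0],
    [0, 0, 0],
    [0, 0, 0],
    [0, 0, 0],
    [0, 0, 0],
    [0, 0, 0],
    [0, 0, 0],
    [0, 0, 0],
    [0, 0, 0],
    [0, 0, 0],
    [0, 0, 0],
    [0, 0, 0],
    [0, 0, 0],
    [0, 0, 0],
    [0, 0, 0]
  ],
  "grip_force": 40
}}

```text
time: 2.1
eef_pos: [0.4549, -0.2211, 0.0046]
tcp_rot: [0.814, -0.581, -0.001, -0.0]
contact_force: [0.9, -0.7, 0.5]
opening: 1.001
```

{"method": "step_arm", "body": {
  "gripper": [1, 1, 1, 1, 1, 1, 1, 1, 1, 1, 1, 1, 1, 1],
  "linear": [
    [0, 0, 0],
    [0, 0, 0],
    [0, 0, 0],
    [0, 0, 0],
    [0, 0, 0],
    [0, 0, 0],
    [0, 0, 0],
    [0, 0, 0],
    [0, 0, -0.04],
    [0, 0, -0.1],
    [0, 0, -0.15],
    [0, 0, -0.15],
    [0, 0, -0.15],
    [0, 0, -0.15]
  ],
  "delta_rot": [
    [0, 0, 0],
    [0, 0, 0],
    [0, 0, 0],
    [0, 0, 0],
    [0, 0, 0],
    [0, 0, 0],
    [0, 0, 0],
    [0, 0, 0],
    [0, 0, 0],
    [0, 0, 0],
    [0, 0, 0],
    [0, 0, 0],
    [0, 0, 0],
    [0, 0, 0]
  ]
}}

```text
time: 3.85
eef_pos: [0.4543, -0.2201, 0.1531]
tcp_rot: [0.814, -0.581, -0.002, -0.0]
contact_force: [-0.5, -0.0, -1.8]
opening: 0.533
```

```bash
python3 - <<'E'
from h import *
s=ctrl.get_state(); print(s['time'],s['eef_pos'],s['contact_force'],s['opening'])
c=grab('scene'); cv2.imwrite('pics/s1.png',c['frame'][:,:,::-1])
b,_=masks(c['frame'])
N,l,st,ce=cv2.connectedComponentsWithStats(b); print([(st[i],ce[i]) for i in range(1,N) if st[i,4]>80])
t=np.linspace(0,6.28,90)
for z in(0.15,.156): 
  q=proj(c,np.c_[.4549+.046*np.cos(t),-.2211+.046*np.sin(t),0*t+z]); print(q.min(0),q.max(0))
print(go([.612,-.0095,.155],-71.1))
E
```

```text
3.85 [ 0.45428805 -0.22008897  0.15305401] [-0.49889197 -0.01944429 -1.8216379 ] 0.5332767943730596
[(array([455, 154,  39,  13, 230], dtype=int32), array([474.40869565, 160.00434783])), (array([193, 220,  41,  25, 444], dtype=int32), array([214.27027027, 234.75675676])), (array([225, 399,  22,   5,  90], dtype=int32), array([235.04444444, 401.31111111]))]
[192.27111611 219.37571251] [234.53298454 245.71263603]
[191.72276819 217.28055097] [234.14477112 243.56903718]
(array([-0.1481, -0.2175, -0.0019]), array([0.13, 0.2 , 0.05]))
```

View pics/s1.png

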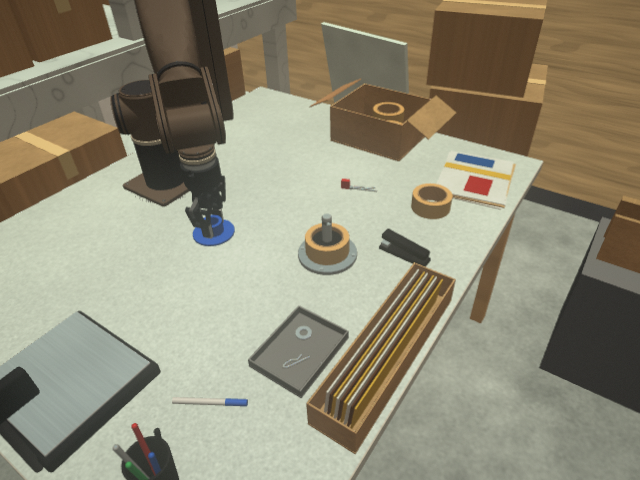

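The keeper is held and lifted: its blue flange is at (213,235), as predicted for a level grasp. Next I carry it over the post.

{"method": "step_arm", "body": {
  "gripper": [1, 1, 1, 1, 1, 1, 1, 1, 1],
  "linear": [
    [-0.037, -0.054, -0.002],
    [-0.074, -0.109, -0.002],
    [-0.111, -0.163, -0.002],
    [-0.135, -0.2, -0.002],
    [-0.148, -0.2175, -0.002],
    [-0.148, -0.2175, -0.002],
    [-0.148, -0.2175, -0.002],
    [-0.148, -0.2175, -0.002],
    [-0.148, -0.2175, -0.002]
  ],
  "delta_rot": [
    [0, 0, 0],
    [0, 0, 0],
    [0, 0, 0],
    [0, 0, 0],
    [0, 0, 0],
    [0, 0, 0],
    [0, 0, 0],
    [0, 0, 0],
    [0, 0, 0]
  ]
}}

```text
time: 5.03
eef_pos: [0.6128, -0.0114, 0.1575]
tcp_rot: [0.813, -0.582, 0.0, 0.0]
contact_force: [0.7, -0.0, -1.9]
opening: 0.53
```

```bash
python3 - <<'E'
from h import *
np.set_printoptions(precision=4,suppress=True)
s=ctrl.get_state(); p=s['eef_pos'];print(s['time'],p,s['contact_force'],s['opening'])
t=np.linspace(0,6.28,90)
for n in('scene','top'):
    c=grab(n); b,_=masks(c['frame'])
    if n=='top': b[:,:200]=0;b[:,400:]=0
    N,l,st,ce=cv2.connectedComponentsWithStats(b); print([(st[i],ce[i]) for i in range(1,N) if st[i,4]>80])
    q=np.r_[[proj(c,np.c_[p[0]+.046*np.cos(t),p[1]+.046*np.sin(t),0*t+z]) for z in(p[2]-.005,p[2]+.001)]].reshape(-1,2); print(n,q.min(0),q.max(0))
    cv2.imwrite(f'pics/{n}2.png',c['frame'][:,:,::-1])
E
```

```text
5.025 [ 0.6128 -0.0114  0.1575] [ 0.7144 -0.0187 -1.8581] 0.530272250942985
[(array([455, 154,  39,  13, 231], dtype=int32), array([474.368 , 159.9827])), (array([307, 190,  38,  27, 423], dtype=int32), array([326.182 , 206.9645])), (array([225, 399,  22,   5,  91], dtype=int32), array([235.0879, 401.3626]))]
scene [306.0635 193.0099] [345.6074 218.2709]
[(array([268, 256,  29,  15, 218], dtype=int32), array([284.6789, 263.7018]))]
top [265.4039 219.6014] [316.2034 270.298 ]
```

{"method": "step_arm", "body": {
  "gripper": [1, 1, 1, 1, 1, 1, 1, 1],
  "linear": [
    [0, 0, 0.0],
    [0, 0, 0.015],
    [0, 0, 0.03],
    [0, 0, 0.045],
    [0, 0, 0.06],
    [0, 0, 0.075],
    [0, 0, 0.08],
    [0, 0, 0.08]
  ],
  "delta_rot": [
    [0, 0, 0],
    [0, 0, 0],
    [0, 0, 0],
    [0, 0, 0],
    [0, 0, 0],
    [0, 0, 0],
    [0, 0, 0],
    [0, 0, 0]
  ]
}}

```text
time: 6.12
eef_pos: [0.613, -0.0104, 0.0769]
tcp_rot: [0.814, -0.581, -0.0, 0.0]
contact_force: [0.7, 0.5, -1.0]
opening: 0.531
```

{"method": "step_arm", "body": {
  "gripper": [1, 1, 1, 1, 1, 1],
  "linear": [
    [0, 0, 0.003],
    [0, 0, 0.005],
    [0, 0, 0.007],
    [0, 0, 0.008],
    [0, 0, 0.008],
    [0, 0, 0.008]
  ],
  "delta_rot": [
    [0, 0, 0],
    [0, 0, 0],
    [0, 0, 0],
    [0, 0, 0],
    [0, 0, 0],
    [0, 0, 0]
  ]
}}

```text
time: 6.88
eef_pos: [0.6132, -0.0104, 0.0694]
tcp_rot: [0.814, -0.581, 0.0, -0.0]
contact_force: [0.5, -0.2, -0.3]
opening: 0.528
```

{"method": "step_arm", "body": {
  "gripper": [1, 1, 1, 1],
  "linear": [
    [0, 0, 0.001],
    [0, 0, 0.002],
    [0, 0, 0.0025],
    [0, 0, 0.0025]
  ],
  "delta_rot": [
    [0, 0, 0],
    [0, 0, 0],
    [0, 0, 0],
    [0, 0, 0]
  ]
}}

```text
time: 7.38
eef_pos: [0.6133, -0.0104, 0.069]
tcp_rot: [0.814, -0.581, -0.0, 0.0]
contact_force: [-5.5, 0.8, 8.3]
opening: 0.529
```

{"method": "step_arm", "body": {
  "gripper": [1, -1, -1, -1, -1, -1, -1, -1, -1, -1, -1, -1],
  "linear": [
    [0, 0, -0.002],
    [0, 0, -0.002],
    [0, 0, -0.002],
    [0, 0, -0.002],
    [0, 0, -0.002],
    [0, 0, -0.002],
    [0, 0, -0.04],
    [0, 0, -0.09],
    [0, 0, -0.14],
    [0, 0, -0.14],
    [0, 0, -0.14],
    [0, 0, -0.14]
  ],
  "delta_rot": [
    [0, 0, 0],
    [0, 0, 0],
    [0, 0, 0],
    [0, 0, 0],
    [0, 0, 0],
    [0, 0, 0],
    [0, 0, 0],
    [0, 0, 0],
    [0, 0, 0],
    [0, 0, 0],
    [0, 0, 0],
    [0, 0, 0]
  ]
}}

```text
time: 8.88
eef_pos: [0.612, -0.0102, 0.2045]
tcp_rot: [0.814, -0.581, -0.002, 0.001]
contact_force: [-0.3, 0.5, 0.2]
opening: 1.003
```

```bash
python3 - <<'E'
from h import *
np.set_printoptions(precision=4,suppress=True)
s=ctrl.get_state(); print(s['time'],s['eef_pos'],s['contact_force'],s['opening'])
# clip grasp: jaws along clip y: yaw 18.3+90
print(go([.4905,.2745,.15],108.3)); print(go([.4905,.2745,.0025],108.3))
E
```

```text
8.875 [ 0.612  -0.0102  0.2045] [-0.2785  0.5029  0.1793] 1.0028739533963031
(array([-0.3086,  0.0223,  0.0552]), array([0.2 , 0.11, 0.65]))
(array([-0.3084,  0.0218,  0.2027]), array([0.2 , 0.11, 0.65]))
```

{"method": "step_arm", "body": {
  "gripper": [-1, -1, -1, -1, -1, -1, -1, -1, -1, -1, -1, -1],
  "linear": [
    [-0.06, 0.005, 0.0],
    [-0.12, 0.009, 0.01],
    [-0.18, 0.013, 0.02],
    [-0.24, 0.018, 0.04],
    [-0.29, 0.022, 0.055],
    [-0.3085, 0.0235, 0.08],
    [-0.3085, 0.0235, 0.12],
    [-0.3085, 0.0235, 0.145],
    [-0.3085, 0.0235, 0.145],
    [-0.3085, 0.0235, 0.145],
    [-0.3085, 0.0235, 0.145],
    [-0.3085, 0.0235, 0.145]
  ],
  "delta_rot": [
    [0, 0, 0.6],
    [0, 0, 0.6],
    [0, 0, 0.6],
    [0, 0, 0.6],
    [0, 0, 0.6],
    [0, 0, 0.6],
    [0, 0, 0.6],
    [0, 0, 0.6],
    [0, 0, 0.6],
    [0, 0, 0.6],
    [0, 0, 0.6],
    [0, 0, 0.6]
  ]
}}

```text
time: 10.38
eef_pos: [0.4915, 0.2739, 0.0631]
tcp_rot: [0.811, -0.585, 0.001, -0.001]
contact_force: [-0.3, 0.1, 0.3]
opening: 0.999
```

```bash
python3 - <<'E'
from h import *
np.set_printoptions(precision=4,suppress=True)
s=ctrl.get_state(); print(s['time'],s['eef_pos'],s['contact_force'],s['opening'])
S=grab('scene');T=grab('top')
np.save('scene3.npy',S,allow_pickle=True);np.save('top3.npy',T,allow_pickle=True)
o=np.zeros((600,800,3),np.uint8)
o[:,:400]=crop(S['frame'],300,195,56,84,400,600)
o[:300,400:]=crop(S['frame'],320,155,80,60,400,300)
o[300:,400:]=crop(T['frame'],120,240,92,69,400,300)
cv2.imwrite('pics/z3.png',o[:,:,::-1])
b,_=masks(T['frame']); b[:,:230]=0;b[:,360:]=0
cs=max(cv2.findContours(b,0,1)[0],key=cv2.contourArea); e=cv2.fitEllipse(cs); print('keeper',e,onz(T,e[0],.068))
print(go([.489,.274,.0025],108.3))
E
```

```text
10.375 [0.4915 0.2739 0.0631] [-0.2551  0.0906  0.2644] 0.9992132221407849
keeper ((293.5302429199219, 249.5519256591797), (43.30690383911133, 43.8940544128418), 72.8958969116211) [[ 0.6118 -0.0097  0.068 ]]
(array([-0.0008,  0.0021,  0.0601]), array([-0.08,  0.  ,  0.05]))
```

View pics/z3.png

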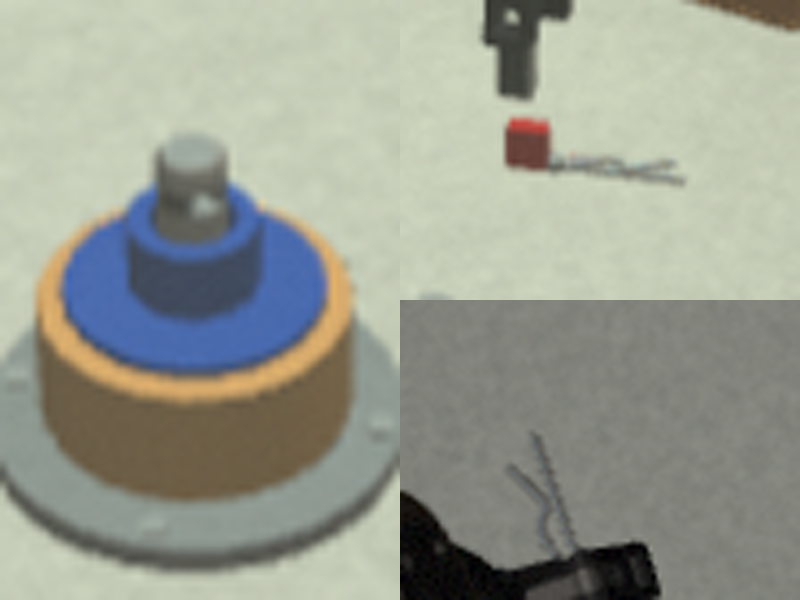

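The keeper lies flat on the roll with the post through its bore and the hole mouth still visible at about (329,224). A finger hangs just over the red grip. Three base screws show at about (302,248), (353,254) and (321,268). Next I go down and grip the pin.

{"method": "step_arm", "body": {
  "gripper": [-1, -1, -1, -1, 1, 1, 1, 1, 1, 1, 1, 1, 1, 1],
  "linear": [
    [-0.001, 0.002, 0.03],
    [-0.001, 0.002, 0.052],
    [-0.001, 0.002, 0.058],
    [-0.001, 0.002, 0.058],
    [-0.001, 0.002, 0.058],
    [-0.001, 0.002, 0.058],
    [-0.001, 0.002, 0.058],
    [-0.001, 0.002, 0.058],
    [-0.001, 0.002, 0.058],
    [-0.001, 0.002, 0.058],
    [-0.001, 0.002, 0.058],
    [-0.001, 0.002, 0.058],
    [-0.001, 0.002, 0.058],
    [-0.001, 0.002, 0.058]
  ],
  "delta_rot": [
    [0, 0, 0],
    [0, 0, 0],
    [0, 0, 0],
    [0, 0, 0],
    [0, 0, 0],
    [0, 0, 0],
    [0, 0, 0],
    [0, 0, 0],
    [0, 0, 0],
    [0, 0, 0],
    [0, 0, 0],
    [0, 0, 0],
    [0, 0, 0],
    [0, 0, 0]
  ]
}}

```text
time: 12.22
eef_pos: [0.4889, 0.2742, 0.0043]
tcp_rot: [0.811, -0.585, 0.0, -0.0]
contact_force: [-0.5, -0.2, 4.9]
opening: 0.152
```

```bash
python3 - <<'E'
from h import *
np.set_printoptions(precision=4,suppress=True)
s=ctrl.get_state(); print(s['time'],s['eef_pos'],s['contact_force'],s['opening'])
S=np.load('scene3.npy',allow_pickle=True).item()
for u in((301.6,247.8),(352.8,254),(320.6,268.1)):
    p=onz(S,u,.013)[0]; d=p-[.612,-.0095,.013]; print(u,np.linalg.norm(d),np.degrees(np.arctan2(d[1],d[0])))
E
```

```text
12.225 [0.4889 0.2742 0.0043] [-0.544  -0.1668  4.9489] 0.15162611037950613
(301.6, 247.8) 0.06616382025796988 -156.8699062712116
(352.8, 254) 0.06576481982710665 21.182080515762927
(320.6, 268.1) 0.06579500570924082 -70.24637736561266
```

The base screws sit at about 21° plus multiples of 90°, on the frame's diagonals if the hole axis is near -24°. That agrees with the mouth estimate. Next I lift the pin and check how it sits in the hand.

{"method": "step_arm", "body": {
  "gripper": [1, 1, 1, 1, 1, 1, 1, 1, 1],
  "linear": [
    [0, 0, 0.0],
    [0, 0, -0.01],
    [0, 0, -0.05],
    [0, 0, -0.1],
    [0, 0, -0.15],
    [0, 0, -0.16],
    [0, 0, -0.16],
    [0, 0, -0.16],
    [0, 0, -0.16]
  ],
  "delta_rot": [
    [0, 0, 0],
    [0, 0, 0],
    [0, 0, 0],
    [0, 0, 0],
    [0, 0, 0],
    [0, 0, 0],
    [0, 0, 0],
    [0, 0, 0],
    [0, 0, 0]
  ],
  "grip_force": 70
}}

```text
time: 13.35
eef_pos: [0.4873, 0.2736, 0.1614]
tcp_rot: [0.811, -0.585, -0.001, 0.002]
contact_force: [0.4, -0.3, -1.8]
opening: 0.148
```

```bash
cat >> h.py <<'E'
def clipcheck(name,off):
    "off: tip offset from TCP in tool frame guess; crops around predicted tip in both views"
    s=ctrl.get_state(); Rt=R.from_quat(s['tcp_rot']); P=s['eef_pos']+Rt.apply(off); o=np.zeros((400,800,3),np.uint8); org=[]
    for i,n in enumerate(('scene','top')):
        c=grab(n); np.save(f'{name}_{n}.npy',c,allow_pickle=True); u=proj(c,P)[0]; x,y=int(u[0])-25,int(u[1])-25; org.append((x,y,u.round(1)))
        o[:,400*i:400*i+400]=crop(c['frame'],x,y,50,50,400,400)
    cv2.imwrite(f'pics/{name}.png',o[:,:,::-1]); print(s['time'],s['eef_pos'],s['contact_force'],s['opening'],org,P)
E
python3 - <<'E'
from h import *
np.set_printoptions(precision=4,suppress=True)
s=ctrl.get_state(); Rt=R.from_quat(s['tcp_rot'])
# tip from TCP at grasp: tip (.580,.3045,.0025) - tcp (.4889,.2742,.0043)
off=Rt.inv().apply(np.array([.580,.3045,.0025])-[.4889,.2742,.0043]); print('off',off)
clipcheck('c1',off)
E
```

```text
off [-0.0001 -0.096   0.0014]
13.35 [0.4873 0.2736 0.1614] [ 0.3576 -0.2905 -1.835 ] 0.14768534933277425 [(353, 118, array([378.5, 143.9])), (94, 242, array([119.2, 267.9]))] [0.5784 0.3039 0.1596]
```

View pics/c1.png

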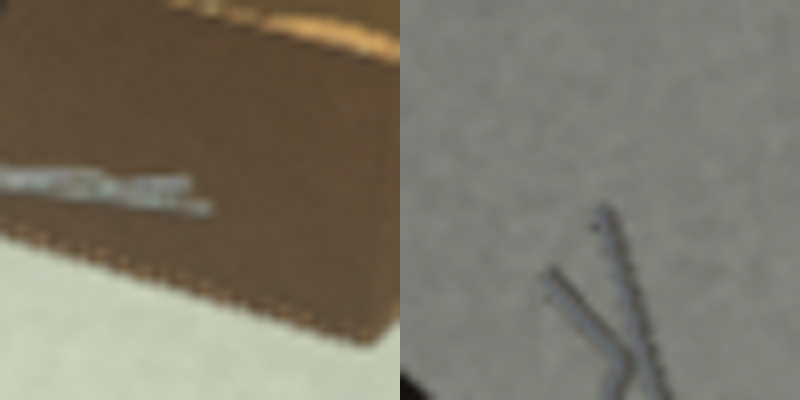

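The tip shows at (378.8,143.5) in scene and (119.1,267.1) in top, within a pixel of the prediction. The leg is straight along the tool's -y, 96 mm out. Next I turn and carry it above the post.

```bash
python3 - <<'E'
from h import *
np.set_printoptions(precision=4,suppress=True)
print(go([.579,.005,.145],-113.7))
E
```

```text
(array([ 0.2838, -0.002 ,  0.0172]), array([ 0.15, -0.06, 42.05]))
```

{"method": "step_arm", "body": {
  "gripper": [1, 1, 1, 1, 1, 1, 1, 1, 1, 1, 1],
  "linear": [
    [0.03, 0, 0],
    [0.08, 0, 0],
    [0.13, 0, 0],
    [0.18, 0, 0.005],
    [0.23, -0.001, 0.01],
    [0.265, -0.002, 0.015],
    [0.284, -0.002, 0.017],
    [0.284, -0.002, 0.017],
    [0.284, -0.002, 0.017],
    [0.284, -0.002, 0.017],
    [0.284, -0.002, 0.017]
  ],
  "delta_rot": [
    [0, 0, 6],
    [0, 0, 14],
    [0, 0, 22],
    [0, 0, 30],
    [0, 0, 38],
    [0, 0, 42],
    [0, 0, 42],
    [0, 0, 42],
    [0, 0, 42],
    [0, 0, 42],
    [0, 0, 42]
  ]
}}

```text
time: 14.82
eef_pos: [0.5797, 0.0061, 0.147]
tcp_rot: [-0.548, 0.837, -0.0, 0.0]
contact_force: [-0.6, 0.6, -0.7]
opening: 0.146
```

{"method": "step_arm", "body": {
  "gripper": [1, 1, 1, 1, 1, 1],
  "linear": [
    [0, 0, 0.004],
    [0, 0, 0.008],
    [0, 0, 0.012],
    [0, 0, 0.014],
    [0, 0, 0.014],
    [0, 0, 0.014]
  ],
  "delta_rot": [
    [0, 0, 0],
    [0, 0, 0],
    [0, 0, 0],
    [0, 0, 0],
    [0, 0, 0],
    [0, 0, 0]
  ]
}}

```text
time: 15.58
eef_pos: [0.5799, 0.0051, 0.1329]
tcp_rot: [-0.547, 0.837, -0.0, 0.0]
contact_force: [0.4, 0.8, -0.3]
opening: 0.151
```

{"method": "step_arm", "body": {
  "gripper": [1, 1, 1, 1, 1],
  "linear": [
    [0, 0, 0.002],
    [0, 0, 0.004],
    [0, 0, 0.005],
    [0, 0, 0.005],
    [0, 0, 0.005]
  ],
  "delta_rot": [
    [0, 0, 0],
    [0, 0, 0],
    [0, 0, 0],
    [0, 0, 0],
    [0, 0, 0]
  ]
}}

```text
time: 16.2
eef_pos: [0.5798, 0.0052, 0.128]
tcp_rot: [-0.547, 0.837, -0.0, 0.0]
contact_force: [-0.7, -0.6, 0.6]
opening: 0.149
```

{"method": "step_arm", "body": {
  "gripper": [1, 1, 1],
  "linear": [
    [0, 0, 0.001],
    [0, 0, 0.001],
    [0, 0, 0.001]
  ],
  "delta_rot": [
    [0, 0, 0],
    [0, 0, 0],
    [0, 0, 0]
  ]
}}

```text
time: 16.58
eef_pos: [0.5799, 0.0051, 0.1279]
tcp_rot: [-0.547, 0.837, -0.0, -0.0]
contact_force: [-3.3, 0.6, 5.4]
opening: 0.146
```

Contact with the post's top comes at TCP z≈0.128, so the leg lines up with the hole at TCP z≈0.111. I lift, back off and drop to that height.

{"method": "step_arm", "body": {
  "gripper": [1, 1, 1, 1, 1, 1, 1, 1, 1],
  "linear": [
    [0, 0, -0.008],
    [0, 0.02, -0.008],
    [0, 0.045, -0.008],
    [0, 0.07, -0.008],
    [0, 0.081, -0.008],
    [0, 0.081, 0.005],
    [0, 0.081, 0.0155],
    [0, 0.081, 0.0155],
    [0, 0.081, 0.0155]
  ],
  "delta_rot": [
    [0, 0, 0],
    [0, 0, 0],
    [0, 0, 0],
    [0, 0, 0],
    [0, 0, 0],
    [0, 0, 0],
    [0, 0, 0],
    [0, 0, 0],
    [0, 0, 0]
  ]
}}

```text
time: 17.7
eef_pos: [0.506, 0.0374, 0.1111]
tcp_rot: [-0.547, 0.837, 0.0, -0.0]
contact_force: [0.8, -0.3, -0.6]
opening: 0.15
```

```bash
python3 - <<'E'
from h import *
np.set_printoptions(precision=4,suppress=True)
clipcheck('c2',[0,-.096,.0014])
s=ctrl.get_state(); Rt=R.from_quat(s['tcp_rot'])
print('post axis in tool frame',[Rt.inv().apply(np.array(p)-s['eef_pos']).round(4) for p in([.6123,-.0089,.1109],[.6114,-.01,.1109])],Rt.as_euler('xyz',degrees=True))
E
```

```text
17.7 [0.506  0.0374 0.1111] [ 0.8314 -0.3437 -0.6245] 0.15025144083301786 [(297, 191, array([322.1, 216.1])), (262, 232, array([287.6, 257.1]))] [ 0.594  -0.0011  0.1097]
post axis in tool frame [array([-0.0001, -0.1158,  0.0007]), array([ 0.0012, -0.1155,  0.0007])] [-179.9682    0.0108 -113.6587]
```

View pics/c2.png

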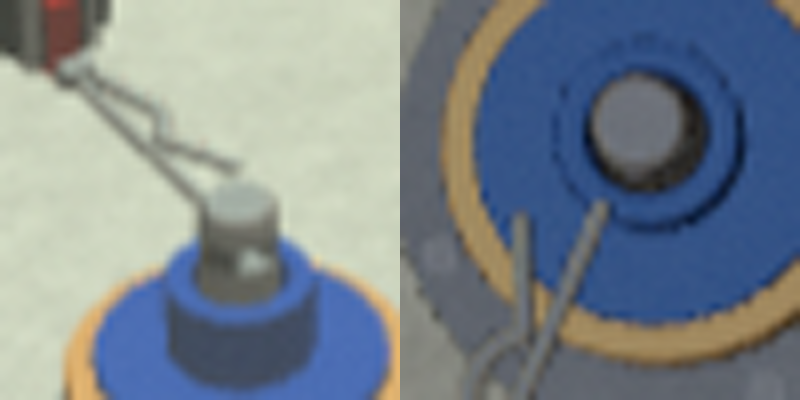

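Top view: the leg points at the post, with the tip at (600,207) and the post centre near (638,123) in the crop. It seems to pass slightly left of centre, so I measure that.

```bash
python3 - <<'E'
from h import *
np.set_printoptions(precision=4,suppress=True)
T=np.load('c2_top.npy',allow_pickle=True).item(); f=T['frame']
hsv=cv2.cvtColor(f,cv2.COLOR_RGB2HSV)
# leg: grey pixels over blue/tan rows 257..272, sub-pixel centroid per row of low saturation
pts=[]
for v in range(259,267):
    x=np.arange(278,292); w=np.clip(110-hsv[v,278:292,1].astype(float),0,None); 
    # keep peak nearest predicted line
    pr=287.0-(v-257.9)*65/183; w[abs(x-pr)>2.6]=0
    if w.sum()>0: pts.append(((w*x).sum()/w.sum(),v))
pts=np.array(pts); print(pts.T)
W=onz(T,pts,.1095)[:,:2]; m=W.mean(0); d=np.linalg.svd(W-m)[2][0]; d*=np.sign(d[0]); print('leg yaw',np.degrees(np.arctan2(d[1],d[0])))
# post top disc: low sat, bright
roi=((hsv[235:262,278:308,1]<70)&(hsv[235:262,278:308,2]>85)).astype(np.uint8); roi[20:]=0
N,l,st,ce=cv2.connectedComponentsWithStats(roi); i=1+st[1:,4].argmax(); print(st[i],ce[i]+[278,235])
P=onz(T,ce[i]+[278,235],.1238)[0]; print('post',P)
n=np.array([-d[1],d[0]]); print('post lateral from leg (+ = clip +y)',(P[:2]-m)@n, 'using -23.7:',(P[:2]-m)@np.array([.4019,.9157]))
E
```

```text
[[286.0318 285.5721 285.21   284.9815 284.2009 283.9823 283.4523 283.176 ]
 [259.     260.     261.     262.     263.     264.     265.     266.    ]]
leg yaw -23.778867534198728
[ 8  6 11 12 99] [291.1616 246.8182]
post [ 0.6122 -0.0094  0.1238]
post lateral from leg (+ = clip +y) -0.0016157304827391994 using -23.7: -0.0016612736362683481
```

{"method": "step_arm", "body": {
  "gripper": [1, 1, 1, 1, 1, 1],
  "linear": [
    [0.0013, 0, 0],
    [0.0013, -0.004, 0],
    [0.0013, -0.007, 0],
    [0.0013, -0.009, 0],
    [0.0013, -0.01, 0],
    [0.0013, -0.01, 0]
  ],
  "delta_rot": [
    [0, 0, 0],
    [0, 0, 0],
    [0, 0, 0],
    [0, 0, 0],
    [0, 0, 0],
    [0, 0, 0]
  ]
}}

```text
time: 18.55
eef_pos: [0.5143, 0.0324, 0.1113]
tcp_rot: [-0.547, 0.837, 0.0, -0.0]
contact_force: [-1.1, 1.0, -0.6]
opening: 0.15
```

{"method": "step_arm", "body": {
  "gripper": [1, 1, 1, 1],
  "linear": [
    [0, -0.0015, 0],
    [0, -0.003, 0],
    [0, -0.003, 0],
    [0, -0.003, 0]
  ],
  "delta_rot": [
    [0, 0, 0],
    [0, 0, 0],
    [0, 0, 0],
    [0, 0, 0]
  ]
}}

```text
time: 19.05
eef_pos: [0.517, 0.0313, 0.1113]
tcp_rot: [-0.547, 0.837, 0.0, 0.0]
contact_force: [-0.1, -0.7, -1.4]
opening: 0.146
```

It's inside the hole mouth with no force. I continue.

{"method": "step_arm", "body": {
  "gripper": [1, 1, 1, 1, 1, 1, 1],
  "linear": [
    [0, -0.002, 0],
    [0, -0.004, 0],
    [0, -0.006, 0],
    [0, -0.008, 0],
    [0, -0.01, 0],
    [0, -0.012, 0],
    [0, -0.012, 0]
  ],
  "delta_rot": [
    [0, 0, 0],
    [0, 0, 0],
    [0, 0, 0],
    [0, 0, 0],
    [0, 0, 0],
    [0, 0, 0],
    [0, 0, 0]
  ]
}}

```text
time: 19.92
eef_pos: [0.5282, 0.0263, 0.1113]
tcp_rot: [-0.547, 0.837, 0.0, 0.0]
contact_force: [-0.7, -0.8, -0.9]
opening: 0.151
```

{"method": "step_arm", "body": {
  "gripper": [1, 1, 1, 1, 1, 1, 1],
  "linear": [
    [0, -0.002, 0],
    [0, -0.004, 0],
    [0, -0.006, 0],
    [0, -0.008, 0],
    [0, -0.01, 0],
    [0, -0.011, 0],
    [0, -0.011, 0]
  ],
  "delta_rot": [
    [0, 0, 0],
    [0, 0, 0],
    [0, 0, 0],
    [0, 0, 0],
    [0, 0, 0],
    [0, 0, 0],
    [0, 0, 0]
  ]
}}

```text
time: 20.8
eef_pos: [0.538, 0.0222, 0.1112]
tcp_rot: [-0.547, 0.837, 0.0, -0.0]
contact_force: [0.6, 1.0, -0.9]
opening: 0.146
```

{"method": "step_arm", "body": {
  "gripper": [1, 1, 1, 1, 1, 1],
  "linear": [
    [0, -0.0015, 0],
    [0, -0.003, 0],
    [0, -0.0045, 0],
    [0, -0.006, 0],
    [0, -0.006, 0],
    [0, -0.006, 0]
  ],
  "delta_rot": [
    [0, 0, 0],
    [0, 0, 0],
    [0, 0, 0],
    [0, 0, 0],
    [0, 0, 0],
    [0, 0, 0]
  ]
}}

```text
time: 21.55
eef_pos: [0.5435, 0.0197, 0.1111]
tcp_rot: [-0.547, 0.837, 0.0, -0.0]
contact_force: [-0.3, 3.2, -2.5]
opening: 0.148
```

{"method": "step_arm", "body": {
  "gripper": [1, 1, 1, 1, 1, 1],
  "linear": [
    [0, -0.0015, 0],
    [0, -0.003, 0],
    [0, -0.0045, 0],
    [0, -0.006, 0],
    [0, -0.006, 0],
    [0, -0.006, 0]
  ],
  "delta_rot": [
    [0, 0, 0],
    [0, 0, 0],
    [0, 0, 0],
    [0, 0, 0],
    [0, 0, 0],
    [0, 0, 0]
  ]
}}

```text
time: 22.3
eef_pos: [0.5483, 0.018, 0.1108]
tcp_rot: [-0.547, 0.837, 0.001, -0.0]
contact_force: [-2.7, 5.0, -1.6]
opening: 0.148
```

{"method": "step_arm", "body": {
  "gripper": [1, 1, 1, 1, 1, 1],
  "linear": [
    [-0.0005, -0.0015, 0],
    [-0.0005, -0.003, 0],
    [-0.0005, -0.0045, 0],
    [-0.0005, -0.006, 0],
    [-0.0005, -0.006, 0],
    [-0.0005, -0.006, 0]
  ],
  "delta_rot": [
    [0, 0, 0],
    [0, 0, 0],
    [0, 0, 0],
    [0, 0, 0],
    [0, 0, 0],
    [0, 0, 0]
  ]
}}

```text
time: 23.05
eef_pos: [0.553, 0.0162, 0.1102]
tcp_rot: [-0.547, 0.837, 0.002, -0.002]
contact_force: [-4.1, 5.0, -1.7]
opening: 0.147
```

{"method": "step_arm", "body": {
  "gripper": [1, 1, 1, 1, 1],
  "linear": [
    [-0.0004, -0.0015, -0.0004],
    [-0.0004, -0.003, -0.0004],
    [-0.0004, -0.0045, -0.0004],
    [-0.0004, -0.005, -0.0004],
    [-0.0004, -0.005, -0.0004]
  ],
  "delta_rot": [
    [0, 0, 0],
    [0, 0, 0],
    [0, 0, 0],
    [0, 0, 0],
    [0, 0, 0]
  ]
}}

```text
time: 23.68
eef_pos: [0.5586, 0.014, 0.111]
tcp_rot: [-0.547, 0.837, 0.001, -0.001]
contact_force: [-3.0, 3.4, -1.5]
opening: 0.152
```

{"method": "step_arm", "body": {
  "gripper": [1, 1, 1, 1, 1],
  "linear": [
    [-0.0002, -0.0015, 0],
    [-0.0002, -0.003, 0],
    [-0.0002, -0.004, 0],
    [-0.0002, -0.004, 0],
    [-0.0002, -0.004, 0]
  ],
  "delta_rot": [
    [0, 0, 0],
    [0, 0, 0],
    [0, 0, 0],
    [0, 0, 0],
    [0, 0, 0]
  ]
}}

```text
time: 24.3
eef_pos: [0.5624, 0.0123, 0.111]
tcp_rot: [-0.547, 0.837, 0.001, -0.001]
contact_force: [-3.4, 3.3, -3.1]
opening: 0.153
```

{"method": "step_arm", "body": {
  "gripper": [1, 1, 1, 1, 1],
  "linear": [
    [0, -0.001, 0],
    [0, -0.002, 0],
    [0, -0.003, 0],
    [0, -0.004, 0],
    [0, -0.004, 0]
  ],
  "delta_rot": [
    [0, 0, 0],
    [0, 0, 0],
    [0, 0, 0],
    [0, 0, 0],
    [0, 0, 0]
  ]
}}

```text
time: 24.92
eef_pos: [0.5682, 0.0098, 0.1125]
tcp_rot: [-0.547, 0.837, -0.002, 0.001]
contact_force: [-0.5, -0.2, -0.2]
opening: 0.155
```

The force dropped to about 0 as the arm jumped forward, so the bow has snapped over. I check before letting go.

```bash
python3 - <<'E'
from h import *
np.set_printoptions(precision=4,suppress=True)
clipcheck('c3',[0,-.070,.0014])
E
```

```text
24.925 [0.5682 0.0098 0.1125] [-0.5014 -0.1939 -0.2448] 0.15520689179149044 [(306, 199, array([331.5, 224.4])), (271, 211, array([296.1, 236.8]))] [ 0.6324 -0.0183  0.1113]
```

View pics/c3.png

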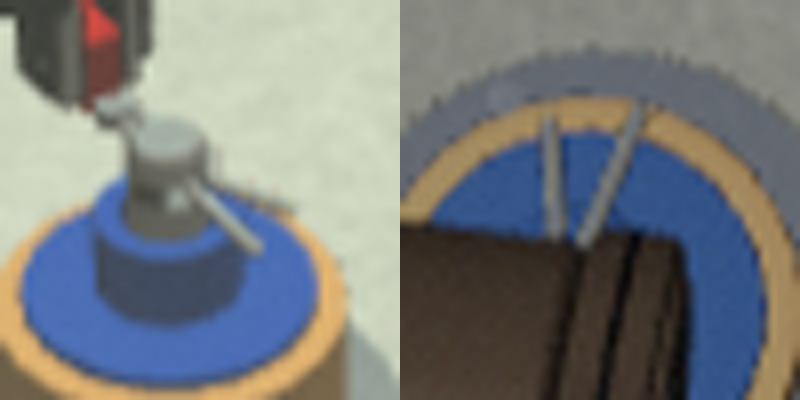

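Leg passes through the post. In the scene crop the tip sticks out at (258,250) on the near side with the bow behind the post. In the top crop the tip is at (638,103). I let go.

{"method": "step_arm", "body": {
  "gripper": [0.3, 0, -0.3, -0.3, -0.3, -0.3, -0.3, -0.3, -0.3, -0.3, -0.3, -0.3, -0.3, -0.3],
  "linear": [
    [0, 0, 0],
    [0, 0, 0],
    [0, 0, 0],
    [0, 0, 0],
    [0, 0, 0],
    [0, 0, -0.01],
    [0, 0, -0.03],
    [0, 0, -0.06],
    [0, 0.05, -0.1],
    [0, 0.05, -0.15],
    [-0.06, 0.05, -0.15],
    [-0.12, 0.05, -0.15],
    [-0.18, 0.05, -0.15],
    [-0.18, 0.05, -0.15]
  ],
  "delta_rot": [
    [0, 0, 0],
    [0, 0, 0],
    [0, 0, 0],
    [0, 0, 0],
    [0, 0, 0],
    [0, 0, 0],
    [0, 0, 0],
    [0, 0, 0],
    [0, 0, 0],
    [0, 0, 0],
    [0, 0, 0],
    [0, 0, 0],
    [0, 0, 0],
    [0, 0, 0]
  ]
}}

```text
time: 26.78
eef_pos: [0.5941, 0.1989, 0.263]
tcp_rot: [-0.549, 0.836, -0.0, 0.001]
contact_force: [-0.9, 0.6, -0.6]
opening: 0.652
```

```bash
python3 - <<'E'
from h import *
np.set_printoptions(precision=4,suppress=True)
s=ctrl.get_state(); print(s['time'],s['eef_pos'],s['contact_force'],s['opening'])
S=grab('scene');T=grab('top'); np.save('c4_top.npy',T,allow_pickle=True)
o=np.zeros((400,800,3),np.uint8)
o[:,:400]=crop(S['frame'],300,195,60,60,400,400); o[:,400:]=crop(T['frame'],262,215,64,64,400,400)
cv2.imwrite('pics/z4.png',o[:,:,::-1])
b,_=masks(T['frame']); b[:,:230]=0;b[:,360:]=0
print('tip',onz(T,[300.25,223.4],.110), 'expected tip if home',np.array([.6122,-.0094])+.047*np.array([.9157,-.4019]))
E
```

```text
26.775 [0.5941 0.1989 0.263 ] [-0.8855  0.5546 -0.561 ] 0.6524967902127904
tip [[ 0.6582 -0.0266  0.11  ]] expected tip if home [ 0.6552 -0.0283]
```

View pics/z4.png

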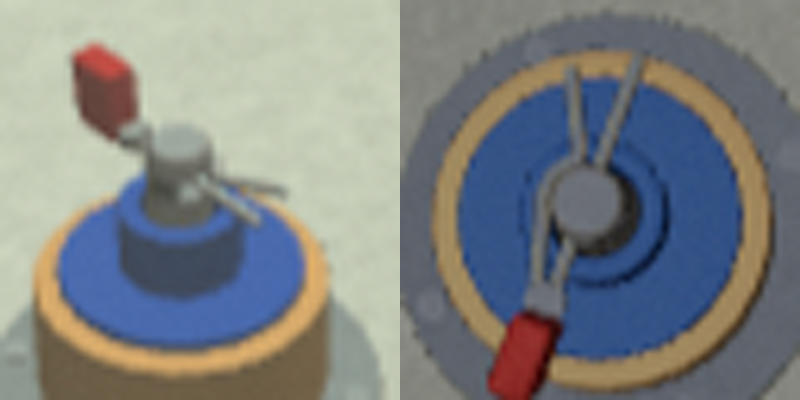

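The pin sits through the post with its bow seated around it (tip about 2 mm past home, limit 6 mm), and the keeper is flat on the roll. The hand is clear, so I hand in.

```bash
python3 -c "
from plant import ctrl
print(ctrl.sign_off())"
```

```text
the job is handed in; nothing more can be done
None
```

The job is done and handed in at about 27 s of the 72 s limit. The blue keeper collar lies flat on the roll over the post, and the hair pin is through the cross hole with its bow snapped over the post.

**Keeper:** it met the roll at about 8 N and was let go. The top view then put its centre at (0.6118, -0.0097), under 1 mm from the post's axis.

**Finding the hole:** I touched the pin's leg gently to the post's top (about 5 N) to set its height. The hole's direction, about -24°, came from the hole mouth and base screws in the images.

**Pin:** it went in from the robot's side. The push along the leg read up to about 6 N, and fell to about 0 at the snap.

**Last checks:**
- **Pictures:** after release, both views showed the bow closed round the post and the hand well clear.
- **Seat:** by the tip's position while still held, the pin sits about 2 mm past home, against the 6 mm limit. The arm's own readings gave about 1 mm.
- **Height:** the camera and the touch disagreed by about 1 mm on the post's height. I used the touch.
- **Not measured:** I did not measure the bow's angle or the bystanders' positions after the job. I saw no contact with any bystander.

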